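# Set the guarded discharge knob and switch the unit on

### The arm

A 6-joint arm with a two-finger parallel gripper is mounted at the origin on a cart in front of the work surface, level with it; the furniture and walls round the work are solid. World frame = base frame: x ahead of the robot, y to its left, z up, the work surface at z = 0. Lengths are in m, angles in rad, forces in N, time in s.
With the tool pointing down it reaches from about 0.325 to 0.875 m from the base axis. Payload 4.4 kg.
Tool frame: the origin (TCP) lies on the centre line of the jaws, within the pads' length; the fingertips stand tip_reach ahead of it and the grasp point (between the pads) lies 11 mm behind it (tip_reach is the distance from the TCP to the fingertips, in m); z points along the fingers, y is the line along which they close (so a half turn about z gives the same grasp; the last joint's range is limited). The gripper opens to 85 mm and grips with 20 to 120 N. Pads are 22 mm wide; open, the fingers measure 114 mm over their backs; the gripper's body (76 mm by 85 mm) begins 54 mm behind the grasp point. The pads swing forward as they close: fully open they stand 13 mm farther back than shut.
Start: joints at [1.046, 0.207, 1.542, -0, 1.393, -0.15], TCP at [0.211, 0.535, 0.239] pointing down, gripper open.
Joint ranges: [-2.73, 2.73], [-0.86, 2.22], [0.23, 2.46], [-1.11, 4.25], [0.08, 2.63], [-2.82, 2.82]. Speed limits (rad/s): [2.79, 2.79, 3.14, 3.14, 3.14, 3.14].

### API

Orientations are given as a rotation vector (axis times angle).
In Python, from bench import * gives the robot as it stands.
- The arm moves only by the shell command python3 -m handwheel 'ROWS' [FORCE]. ROWS is JSON, a list of rows, each a list of 7 numbers: the shift along the tool's x, y, z in mm, then the turn, a rotation vector about the tool's x, y, z in degrees, then the opening, from 0 (shut) to 1 (fully open). A call has exactly 8 rows; each row shifts and turns the commanded pose from where the row before left it, along the tool's axes as they then stand; what a row does not reach is not made up. A row lasts 1/8 s, in which the tool goes at most 62.5 mm and 10.7 degrees, less where a joint would pass 70% of its speed; a pose out of reach is approached as far as the arm can. A call with a gripper value outside its range is refused whole. The fingers move at their own pace and stop on an object; FORCE is the grip in N (left out, the last holds). Time passes only in rows, so rows that do not move let the fingers close, or fill a call up. It gives the time, the measured TCP pose, the force, the opening and the grip force at its end, in the units of the state.
- read_state(): the state, without advancing time (a new reading comes with each control period).
- grab_frame(name): name is "scene" or "side" or "wrist"; returns the picture (480x640x3 uint8, red, green, blue); there is no depth.
- calibration(name): a dict with "intrinsics" (3x3 intrinsics, pixels), "extrinsics" (4x4, takes a point from camera to world coordinates). Camera axes: x right, y up, looking along -z (the intrinsics and any distortion apply to the point x, -y, -z); pixel columns grow to the right and rows downward; lengths in m; the calibration is good to about 2 mm. A picture is of the moment at which its call begins: read the wrist's pose just before it. calibration takes no time and is no camera call; for the wrist camera it gives the pose at the moment of the call.
- sign_off(): hands the job in; it is judged then, once.
Trained networks look in the newest picture that a camera, given by its name, has taken for a name from the list of things; names that differ only in an ending like _2 or _b are one class to them, and where a whole thing is asked for, a point or a joint stands for the part that bears it (a point fixed in the world has none). Each returns a list of dicts, best first, with "p" (0 to 1); they miss things now and then, are a little off and sometimes report something else, mostly with a low value. They report only what shows in the picture. A call takes as long as a camera call.
- look_for(target, camera): "box" ([centre column, centre row, width, height] in pixels, round what is visible of it).
- regions_of(target, camera): "region" (480x640 bool, what is visible of it) and "box" ([centre column, centre row, width, height] in pixels, round what is visible of it).
- pinpoint(target, camera): "location" ([column, row] in pixels: a listed point, or the origin of a listed thing).
The state is a dict: "t": time; "joint_pos": joint angles; "joint_velocities": joint speeds; "joint_torque": joint torques, N m; "tcp_pos": TCP position; "ee_rot": TCP orientation; "ft_force": force on the tool from outside, world axes, zero at the start; "wrist_torque": the same for the moment, N m; "width": opening from 0.0 (shut) to 1.0 (fully open); "finger_force": force on a finger pad.
Only numpy, scipy, OpenCV 4.12 (cv2) and the standard library are available. Lean on these libraries where they do the work, as an engineer would, in place of code of your own. Each camera call takes 0.05 s, during which the arm holds its last target. There are 200 camera calls.

### The job

On the grey discharge unit, reach through the round guard collar and turn the recessed black knob clockwise until its white pointer line points at the red mark on the collar. Only then throw the red-tipped toggle over to the far side to switch the unit on. Do not press on the guard collar, leave the capacitor, jar and tape roll beside the unit where they are, and take the hand away at the end.

Things in the scene. Friction and masses are not known exactly. Their poses are not given: they have to be found in the camera images.
- console: grey discharge unit, fixed to the table, 160 (x) x 270 (y) x 86 mm high, flat aluminium top at z = 86 mm. Origin: centre of its underside. x points from its front to its rear, y to its left, z up. The knob axis stands at x 0, y +50 mm; the toggle's pivot at x 0, y -90 mm, 94 mm above the table.
- collar: dark steel guard collar round the opening over the knob, concentric with the knob, fixed on the unit's top: bore 86 mm, outside 112 mm, 4 mm high (z = 86 to 90 mm). A hand opened wide does not fit: close the fingers to about 30 mm before entering. Origin: centre of its underside. Its x axis points from the centre at the red mark (13 x 7 mm, on its upper face).
- knob_grip (a point): point on the knob's vertical axis at z = 65 mm. Grip bar: black, 34 mm long, 14 mm thick, z = 50 to 77 mm (top 13 mm below the collar's top), on a 38 mm disc on the recess floor (z = 45 mm); below the collar the recess is wider than the bore. x points along the bar to its white pointer end, y across it, z up. Pinch the bar across its 14 mm.
- knob_pointer (a point): the pointer end of the white line on top of the knob bar, 16 mm from the knob's axis, 77 mm above the table; same axes as knob_grip
- knob (a joint): turn of the knob, rad, grows clockwise seen from above, 0 to 3.6; stays where it is left (friction 0.06 N m). It starts near 0 and the red mark lies 0.6 to 1.7 rad farther clockwise.
- toggle (a joint): toggle, rad: 0 leans to the unit's front (off), 1.0 leans to its rear (on, end stop); stays where it is left, needs about 2 N at the ball
- toggle_ball (a point): centre of the red ball, 18 mm diameter, at the toggle's tip, 45 mm from its pivot, about 134 mm above the table when off or on; it swings from 22 mm in front of the pivot to 22 mm behind it. Axes as the unit's when the toggle is at 0.
- capacitor: blue can capacitor standing loose left of the unit, 45 mm diameter, 95 mm high; origin at the centre of its underside
- jar: white jar with a blue lid standing loose right of the unit, 55 mm diameter, 50 mm high; origin at the centre of its underside
- tape_roll: black roll of tape lying loose behind the unit, 62 mm diameter, 18 mm high; origin at the centre of its underside

How it is judged:
On the way, in this order (a step that is already met when the one before it is completed fails the run):
1. the knob's pointer is turned onto the red mark (within 10 degrees) while the toggle is still off (angle between the x axis of knob_grip and the x axis of collar, either way round below 0.17 rad and x of knob_pointer in the frame of collar above 0 m and value of joint toggle below 0.4 rad), for 0.2 s.
2. the toggle is thrown to its rear position (value of joint toggle above 0.8 rad), for 0.2 s.
At the end, for the whole second after the job is handed in: The white pointer points at the red mark within 0.17 rad (10 degrees), the knob is at rest, the toggle leans to the rear (over 0.8 of its 1.0 rad), and the capacitor, jar and tape roll are within 30 mm of where they stood (angle between the x axis of knob_grip and the x axis of collar, either way round below 0.17 rad and x of knob_pointer in the frame of collar above 0 m and value of joint toggle above 0.8 rad and velocity of joint knob below 0.05 rad/s and distance of each of capacitor, jar, tape_roll from where it was at the start of the episode below 0.03 m); the robot touches nothing.
It fails at once if the toggle is thrown past the middle while the pointer is off the mark by more than 0.25 rad (value of joint toggle above 0.5 rad and (angle between the x axis of knob_grip and the x axis of collar, either way round above 0.25 rad or not (x of knob_pointer in the frame of collar above 0 m))).
It fails at once if the guard collar is pressed with more than 20 N (contact force between collar and anything else above 20 N).
It fails at once if the capacitor, the jar or the tape roll is shifted more than 30 mm or tipped over (not (distance of capacitor from where it was at the start of the episode below 0.03 m) or not (distance of jar from where it was at the start of the episode below 0.03 m) or not (distance of tape_roll from where it was at the start of the episode below 0.03 m) or angle between any of capacitor, jar, tape_roll's own z axis and vertical above 0.5 rad).
It also fails if it takes over 45 s, if anything falls off the work surface, if the arm or the gripper's body presses on something with over 40 N, if the wrist force passes 120 N, or if a joint passes its speed limit or range.

## Working session

There is one attempt and no reset: what is moved stays moved. The work goes in short steps, Python scripts to look and compute and a shell command to move; the robot and the scene stay as the last step left them, time stands still between calls to the robot, and variables do not carry over. Pictures are saved under pics/ and viewed, at most 10 in all, crops included, and the job is handed in when it is done.

```bash
mkdir -p pics; ls; cat > h.py <<'E'
from bench import *
import numpy as np, cv2
from scipy.spatial.transform import Rotation as R
def ray(cal,px):
    K=np.array(cal["intrinsics"]);T=np.array(cal["extrinsics"])
    d=np.linalg.inv(K)@[px[0],px[1],1]; d=T[:3,:3]@[d[0],-d[1],-d[2]]
    return T[:3,3],d
def onz(cal,px,z):
    o,d=ray(cal,px); return o+d*(z-o[2])/d[2]
def save(img,n): cv2.imwrite("pics/"+n,img[:,:,::-1])
E
python3 - <<'E'
from h import *
s=read_state()
print(s)
for c in["scene","side","wrist"]:
    im=grab_frame(c);save(im,c+"0.png");cal=calibration(c);print(c,{k:np.round(np.array(v),3).tolist() for k,v in cal.items() if not isinstance(v,str)})
    for t,z in[("collar",.086),("knob_grip",.065),("knob_pointer",.077),("toggle_ball",.134),("console",0),("capacitor",0),("jar",0),("tape_roll",0)]:
        r=pinpoint(t,c)
        if r:print(t,np.round(r[0]["location"],1),round(r[0]["p"],2),np.round(onz(cal,r[0]["location"],z),4))
E
```

```text
pics
{'t': 0.0, 'joint_pos': array([ 1.04551639e+00,  2.07457224e-01,  1.54298772e+00, -2.25771696e-05,
        1.39350412e+00, -1.50531829e-01]), 'joint_velocities': array([-8.63794110e-04, -7.98300716e-05,  1.52231523e-03, -5.83137230e-04,
        8.01379048e-04,  3.57890828e-04]), 'joint_torque': array([-1.08546956e-03, -3.83037293e+01, -2.91591203e+01, -5.44481991e-04,
        1.05741280e-02,  4.68969375e-06]), 'tcp_pos': array([0.21012187, 0.53441891, 0.2380886 ]), 'ee_rot': array([-0.58506632, -3.08585701,  0.00350286]), 'ft_force': array([ 0.45982975,  0.81903942, -0.51709267]), 'wrist_torque': array([-0.00654041, -0.05397885,  0.04240853]), 'finger_force': 0.0, 'width': 1.0009208358287474}
scene {'intrinsics': [[435.492, 0.0, 320.278], [0.0, 435.492, 245.868], [0.0, 0.0, 1.0]], 'extrinsics': [[-0.846, 0.399, -0.353, 0.27], [-0.532, -0.614, 0.583, 0.443], [0.016, 0.681, 0.732, 0.745], [0.0, 0.0, 0.0, 1.0]]}
knob_pointer [343.3 311.6] 0.79 [0.4688 0.0274 0.077 ]
toggle_ball [323.8 251.2] 0.74 [ 0.5519 -0.0359  0.134 ]
console [352.  308.6] 0.69 [ 0.4803 -0.0367  0.    ]
capacitor [300.3 375.4] 0.84 [0.4877 0.1433 0.    ]
jar [388.2 248.9] 0.63 [ 0.4915 -0.2289  0.    ]
tape_roll [321.8 249.5] 0.86 [ 0.6204 -0.1429  0.    ]
side {'intrinsics': [[500.96, 0.0, 315.856], [0.0, 500.96, 234.126], [0.0, 0.0, 1.0]], 'extrinsics': [[0.999, -0.01, -0.032, 0.529], [-0.026, 0.353, -0.935, -0.98], [0.02, 0.936, 0.352, 0.48], [0.0, 0.0, 0.0, 1.0]]}
collar [277.  241.7] 0.65 [0.4806 0.0188 0.086 ]
knob_grip [278.5 249.2] 0.52 [0.4833 0.0277 0.065 ]
console [277.7 289.1] 0.84 [ 0.4839 -0.0344  0.    ]
jar [274.  340.7] 0.75 [ 0.4863 -0.2308  0.    ]
tape_roll [341.8 318.3] 0.61 [ 0.6099 -0.1535  0.    ]
wrist {'intrinsics': [[380.204, 0.0, 319.154], [0.0, 380.204, 237.346], [0.0, 0.0, 1.0]], 'extrinsics': [[0.366, -0.895, -0.256, 0.146], [0.931, 0.352, 0.1, 0.56], [0.001, -0.275, 0.961, 0.375], [0.0, 0.0, 0.0, 1.0]]}
```

View pics/scene0.png

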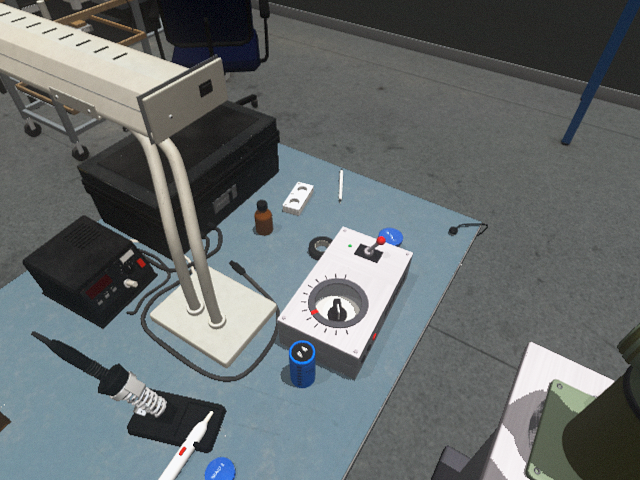

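View pics/side0.png

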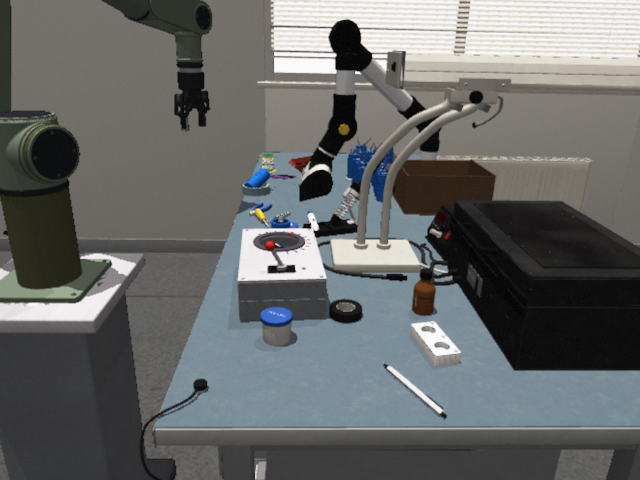

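Scene: grey unit at (345,300), collar at (338,303) with red mark at about (314,312), knob pointer near (337,303), toggle ball at (381,240) leaning to the front; lamp posts at (190-215,320) stay behind the work. Side: unit at (280,270), ball (270,245).

```bash
python3 - <<'E'
from h import *
s=read_state();M=R.from_rotvec(s["ee_rot"]).as_matrix();print(M.round(3))
cal=calibration("scene")
for p in [(314,312)]:print(onz(cal,p,.09))
for p in [(192,308),(215,323),(165,310),(228,362)]:print(onz(cal,p,.03))
T=np.array(calibration("wrist")["extrinsics"]);print(M.T@(T[:3,3]-s["tcp_pos"]),(M.T@T[:3,:3]).round(3))
d=np.array([.45,.03,.25])-s["tcp_pos"];print(M.T@d*1000)
im=grab_frame("scene");save(cv2.resize(im[210:390,260:440],None,fx=3.3,fy=3.3,interpolation=2),"sc1.png")
E
```

```text
[[-0.931  0.366 -0.   ]
 [ 0.366  0.931  0.   ]
 [ 0.     0.    -1.   ]]
[0.50889451 0.06483193 0.09      ]
[0.73781564 0.15246629 0.03      ]
[0.6766588 0.1543029 0.03     ]
[0.77873354 0.18448067 0.03      ]
[0.60224106 0.20382305 0.03      ]
[ 0.06947771 -0.0001448  -0.13536538] [[ 0.     0.961  0.275]
 [ 1.    -0.    -0.001]
 [-0.001  0.275 -0.961]]
[-407.79642626 -382.33497112  -10.73528884]
```

View pics/sc1.png

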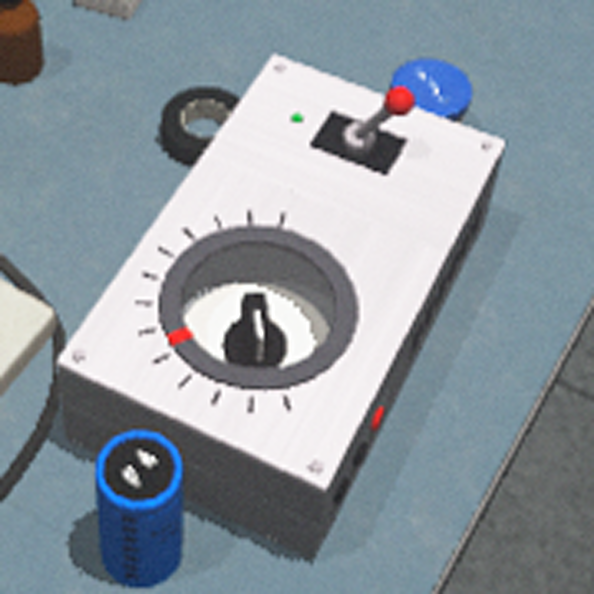

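The crop shows the pointer line running from the knob centre (258,315) down to (262,355), red mark at (180,335), about 70° clockwise. Moving over the unit.

```bash
python3 -m handwheel '[[-46,-43,-1,0,0,0,0.4],[-46,-43,-1,0,0,0,0.4],[-46,-43,-1,0,0,0,0.4],[-46,-43,-1,0,0,0,0.4],[-46,-43,-1,0,0,0,0.4],[-46,-43,-1,0,0,0,0.4],[-46,-43,-1,0,0,0,0.4],[-46,-43,-1,0,0,0,0.4]]' && python3 -m handwheel '[[-20,-19,0,0,0,0,0.4],[-20,-19,0,0,0,0,0.4],[0,0,0,0,0,10,0.4],[0,0,0,0,0,10,0.4],[0,0,0,0,0,10,0.4],[0,0,0,0,0,10,0.4],[0,0,0,0,0,0,0.4],[0,0,0,0,0,0,0.4]]'
cat > look.py <<'E'
from h import *
import sys
s=read_state();M=R.from_rotvec(s["ee_rot"]).as_matrix()
cal=calibration("wrist");im=grab_frame("wrist");save(im,sys.argv[1])
print("tcp",s["tcp_pos"].round(4),"yaw_y",np.degrees(np.arctan2(M[1,1],M[0,1])).round(2),"q6",s["joint_pos"][5].round(2),"w",round(s["width"],3), "f",s["ft_force"].round(1),s["finger_force"])
for t,z in[("collar",.086),("knob_grip",.065),("knob_pointer",.077),("toggle_ball",.134),("console",0)]:
    r=pinpoint(t,"wrist")
    for q in r[:1]:print(t,np.round(q["location"],1),round(q["p"],2),np.round(onz(cal,q["location"],z),4))
# red mark
hsv=cv2.cvtColor(im,cv2.COLOR_RGB2HSV)
m=((hsv[...,0]<8)|(hsv[...,0]>172))&(hsv[...,1]>150)&(hsv[...,2]>80)
n,l,st,c=cv2.connectedComponentsWithStats(m.astype(np.uint8))
for i in range(1,n):
    if st[i,4]>25:print("red",c[i].round(1),st[i,4],onz(cal,c[i],.09).round(4))
E
python3 look.py w1.png
```

```text
t: 2.4
tcp_pos: [0.4261, 0.0818, 0.2478]
ee_rot: [0.585, 3.085, 0.001]
ft_force: [0.7, 0.8, -0.6]
width: 0.401
finger_force: 0.0
t: 3.4
tcp_pos: [0.4487, 0.0337, 0.2473]
ee_rot: [1.602, 2.702, 0.0]
ft_force: [-0.2, -0.0, 0.3]
width: 0.401
finger_force: 0.0
tcp [0.4487 0.0337 0.2473] yaw_y 28.66 q6 -0.62 w 0.401 f [-0.2 -0.   0.3] 0.0
knob_grip [347.6 244.5] 0.66 [0.4841 0.0215 0.065 ]
knob_pointer [348.1 231.3] 0.85 [0.4761 0.0344 0.077 ]
toggle_ball [252.2 416.3] 0.54 [ 0.4737 -0.121   0.134 ]
console [323.6 270.1] 0.73 [ 0.4898 -0.0308  0.    ]
red [405.2 221.4] 144 [0.5092 0.0657 0.09  ]
```

View pics/w1.png

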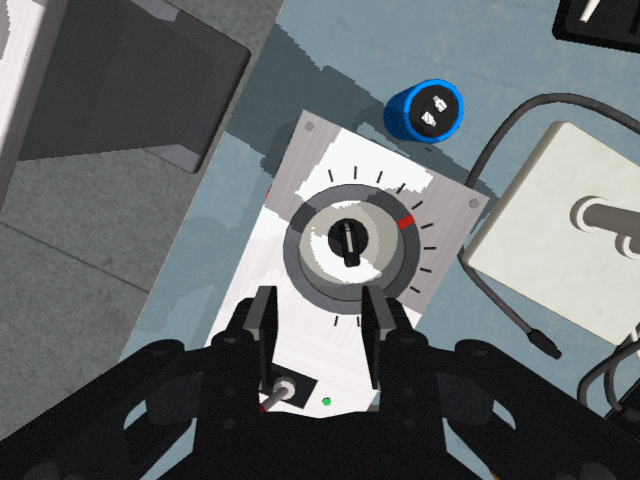

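Wrist view: collar ring centred about (352,249), knob bar from (352,265) to white pointer end (347,225), red mark (405,221).

```bash
python3 - <<'E'
from h import *
cal=calibration("wrist");im=cv2.imread("pics/w1.png")
cv2.imwrite("pics/w1c.png",cv2.resize(im[170:330,270:440],None,fx=3.5,fy=3.5,interpolation=2))
im2=grab_frame("wrist")
r=regions_of("collar","wrist")
if r:
    m=r[0]["region"].astype(np.uint8);c=max(cv2.findContours(m,0,1)[0],key=cv2.contourArea)
    e=cv2.fitEllipse(c);print(r[0]["p"],e,onz(cal,e[0],.09))
for p in [(309,126),(474,203)]:print(onz(cal,p,.088))
E
```

```text
0.68 ((351.560302734375, 248.93267822265625), (120.71416473388672, 127.95820617675781), 75.76583862304688) [0.48327774 0.025464   0.09      ]
[0.40810202 0.09299917 0.088     ]
[0.54934351 0.10381758 0.088     ]
```

View pics/w1c.png

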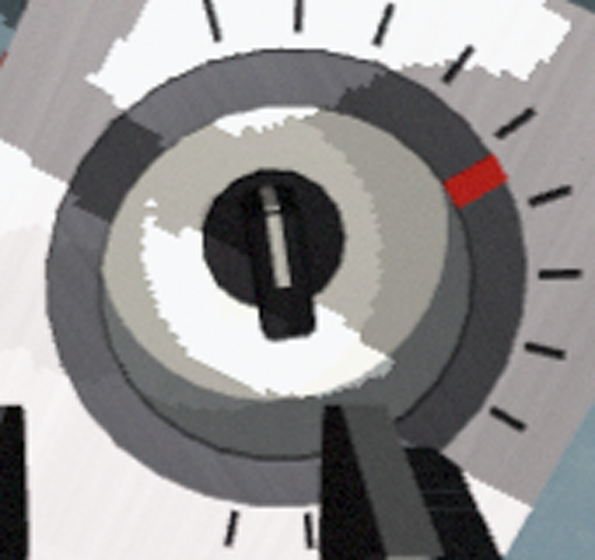

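The crop shows the bar from (287,335) to the white pointer end (268,188), and the red mark at (476,180).

```bash
python3 - <<'E'
from h import *
cal=calibration("wrist");f=lambda c:onz(cal,(270+c[0]/3.5,170+c[1]/3.5),.077)
a,b,w1,w2=[f(c) for c in[(287,335),(268,186),(283,287),(268,188)]]
print(a,b,(a+b)/2,np.linalg.norm(a-b))
for u,v in((a,b),(w1,w2)):print(np.degrees(np.arctan2(*(v-u)[1::-1])))
s=read_state();M=R.from_rotvec(s["ee_rot"]).as_matrix()
print(M.T@(np.array([.4833,.0255,.17])-s["tcp_pos"])*1000)
E
```

```text
[0.49410719 0.00951645 0.077     ] [0.47149671 0.03980435 0.077     ] [0.48280195 0.0246604  0.077     ] 0.03779670151860083
126.7420215672212
128.04329754016032
[-23.73103834  26.49377322  77.20362728]
```

```bash
python3 -c "
import bench;print([ (n,getattr(bench,n)) for n in dir(bench) if not n.startswith('_') and not callable(getattr(bench,n))])"
python3 -m handwheel '[[-6,7,10,0,0,0,0.35],[-6,7,15,0,0,0,0.35],[-6,6,15,0,0,0,0.35],[-6,6,15,0,0,0,0.35],[0,0,12,0,0,0,0.35],[0,0,0,0,0,-8.6,0.35],[0,0,0,0,0,0,0.35],[0,0,0,0,0,0,0.35]]'; python3 look.py w2.png
```

```text
[('tip_reach', 0.008)]
t: 4.8
tcp_pos: [0.483, 0.025, 0.1802]
ee_rot: [1.401, 2.811, 0.0]
ft_force: [-0.5, -0.5, -0.8]
width: 0.354
finger_force: 0.0
tcp [0.483  0.025  0.1802] yaw_y 37.01 q6 -0.77 w 0.354 f [-0.5 -0.5 -0.8] 0.0
knob_grip [319.9 241.2] 0.74 [0.4866 0.0216 0.065 ]
knob_pointer [317.9 222.7] 0.81 [0.4759 0.0336 0.077 ]
toggle_ball [157.1 444.4] 0.49 [ 0.4728 -0.1192  0.134 ]
console [288.3 266.3] 0.67 [ 0.49   -0.0289  0.    ]
red [393.2 218.9] 246 [0.5091 0.0657 0.09  ]
```

View pics/w2.png

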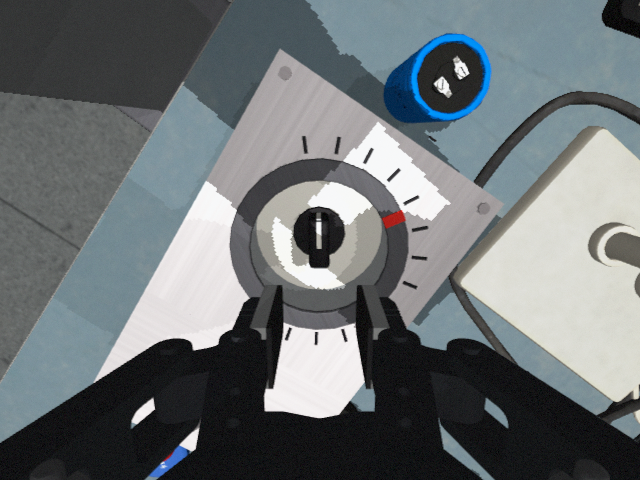

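The bar (col 318, rows 212–268) is aligned with and centred between the fingers; red mark at (393,219). Descending.

```bash
python3 -m handwheel '[[0,0,20,0,0,0,0.35],[0,0,20,0,0,0,0.35],[0,0,20,0,0,0,0.35],[0,0,15,0,0,0,0.35],[0,0,15,0,0,0,0.35],[0,0,14,0,0,0,0.35],[0,0,14,0,0,0,0.35],[0,0,0,0,0,0,0.35]]' 40 && python3 -m handwheel '[[0,0,0,0,0,0,0.0],[0,0,0,0,0,0,0.0],[0,0,0,0,0,0,0.0],[0,0,0,0,0,0,0.0],[0,0,0,0,0,0,0],[0,0,0,0,0,0,0],[0,0,0,0,0,0,0],[0,0,0,0,0,0,0]]' 40
```

```text
t: 6.1
tcp_pos: [0.4819, 0.0251, 0.0609]
ee_rot: [-1.397, -2.811, 0.002]
ft_force: [0.5, -0.1, 0.2]
width: 0.356
finger_force: 0.0
t: 7.1
tcp_pos: [0.483, 0.0248, 0.0625]
ee_rot: [-1.398, -2.813, 0.001]
ft_force: [-3.9, -3.4, 5.3]
width: 0.151
finger_force: 41.2
```

```bash
python3 -m handwheel '[[0,0,0,0,0,10,0],[0,0,0,0,0,10,0],[0,0,0,0,0,10,0],[0,0,0,0,0,10,0],[0,0,0,0,0,10,0],[0,0,0,0,0,10,0],[0,0,0,0,0,10,0],[0,0,0,0,0,0,0]]' 40 && python3 look.py w3.png
```

```text
t: 8.1
tcp_pos: [0.4856, 0.0248, 0.0626]
ee_rot: [2.755, 1.503, 0.008]
ft_force: [5.1, -2.3, -4.3]
width: 0.153
finger_force: 39.9
tcp [0.4856 0.0248 0.0626] yaw_y -32.78 q6 0.44 w 0.153 f [ 5.1 -2.3 -4.3] 39.90050196647644
knob_grip [317.1 322.8] 0.87 [0.4837 0.0228 0.065 ]
knob_pointer [317.5 297.7] 0.71 [0.4926 0.0363 0.077 ]
toggle_ball [374.6 332.1] 0.6 [0.512  0.0466 0.134 ]
console [374. 333.] 0.79 [ 0.4889 -0.0303  0.    ]
red [309.6 210.4] 1111 [0.5088 0.0657 0.09  ]
```

View pics/w3.png

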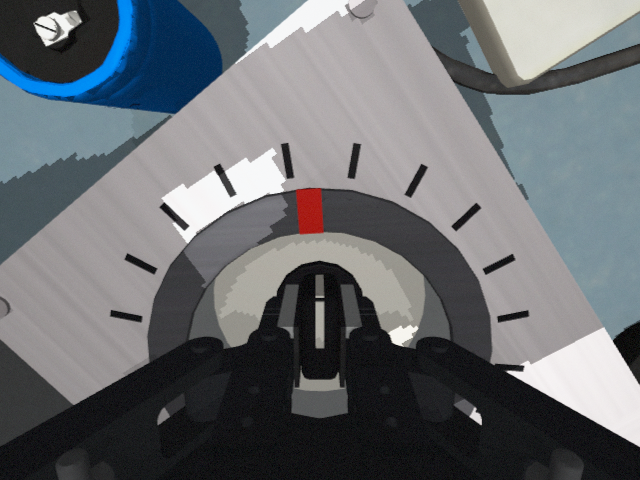

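Red mark at (310,210), pointer line vertical at col 319, ring centre col 319.5: overshoot is about 3°. Correct slightly, release, rise.

```bash
python3 -m handwheel '[[0,0,0,0,0,-3,0],[0,0,0,0,0,0,0],[0,0,0,0,0,0,0],[0,0,0,0,0,0,0],[0,0,0,0,0,0,0.35],[0,0,0,0,0,0,0.35],[0,0,0,0,0,0,0.35],[0,0,0,0,0,0,0.35]]' 40 && python3 -m handwheel '[[0,0,-12,0,0,0,0.35],[0,0,-15,0,0,0,0.35],[0,0,-20,0,0,0,0.35],[0,0,-20,0,0,0,0.35],[0,0,-20,0,0,0,0.35],[0,0,-20,0,0,0,0.35],[0,0,-20,0,0,0,0.35],[0,0,0,0,0,0,0.35]]' && python3 look.py w4.png
```

```text
t: 9.4
tcp_pos: [0.4829, 0.0252, 0.0622]
ee_rot: [-2.718, -1.574, 0.0]
ft_force: [-0.4, -0.6, 0.0]
width: 0.351
finger_force: 0.0
t: 10.4
tcp_pos: [0.4849, 0.0248, 0.1922]
ee_rot: [2.716, 1.572, 0.008]
ft_force: [0.2, -0.9, 0.7]
width: 0.353
finger_force: 0.0
tcp [0.4849 0.0248 0.1922] yaw_y -29.87 q6 0.39 w 0.353 f [ 0.2 -0.9  0.7] 0.0
knob_grip [317.9 232.4] 0.84 [0.4844 0.0237 0.065 ]
knob_pointer [321.6 214.8] 0.62 [0.4942 0.0359 0.077 ]
console [351.2 263. ] 0.57 [ 0.4877 -0.0318  0.    ]
red [318.5 167. ] 248 [0.5088 0.0656 0.09  ]
```

View pics/w4.png

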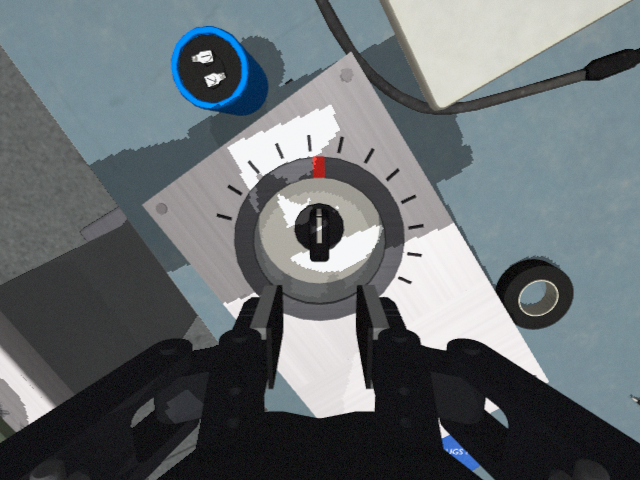

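Pointer line (col 319) points at the red mark (318.5,167). Now the toggle: turn, shut the fingers, and go in front of the ball.

```bash
python3 -m handwheel '[[0,0,0,0,0,-10,0],[0,0,0,0,0,-10,0],[0,0,0,0,0,-10,0],[0,0,0,0,0,-4.3,0],[-35,-15,0,0,0,0,0],[-35,-16,0,0,0,0,0],[-35,-16,0,0,0,0,0],[-35,-15,0,0,0,0,0]]' && python3 -m handwheel '[[0,0,0,0,0,0,0],[0,0,0,0,0,0,0],[0,0,0,0,0,0,0],[0,0,0,0,0,0,0],[0,0,0,0,0,0,0],[0,0,0,0,0,0,0],[0,0,0,0,0,0,0],[0,0,0,0,0,0,0]]'; python3 look.py w5.png
python3 - <<'E'
from h import *
o=[]
for c in("scene","side"):
    im=grab_frame(c);save(im,c+"5.png");cal=calibration(c);hsv=cv2.cvtColor(im,cv2.COLOR_RGB2HSV)
    m=((hsv[...,0]<8)|(hsv[...,0]>172))&(hsv[...,1]>150)&(hsv[...,2]>80)
    n,l,st,cc=cv2.connectedComponentsWithStats(m.astype(np.uint8))
    for i in range(1,n):
        if st[i,4]>15:
            p=onz(cal,cc[i],.134)
            if abs(p[0]-.48)<.12 and abs(p[1]+.1)<.12: print(c,cc[i].round(1),st[i,4],p.round(4))
E
```

```text
t: 11.7
tcp_pos: [0.4311, -0.1202, 0.1885]
ee_rot: [-2.133, -2.305, 0.001]
ft_force: [0.6, -0.8, 0.8]
width: 0.002
finger_force: 0.0
t: 12.7
tcp_pos: [0.432, -0.1194, 0.1893]
ee_rot: [2.134, 2.305, 0.0]
ft_force: [-0.0, 0.1, 0.2]
width: 0.004
finger_force: 0.0
tcp [ 0.432  -0.1194  0.1893] yaw_y 4.42 q6 -0.54 w 0.004 f [-0.   0.1  0.2] 0.0
knob_grip [423.4  10.6] 0.64 [0.4846 0.0237 0.065 ]
toggle_ball [395.3 266.8] 0.56 [ 0.4728 -0.1174  0.134 ]
console [397.8 106.7] 0.97 [ 0.489  -0.0279  0.    ]
red [397.9 269.4] 836 [ 0.4854 -0.1346  0.09  ]
scene [380.3 240.2] 49 [ 0.4748 -0.1205  0.134 ]
side [269.8 245.2] 65 [ 0.474  -0.1206  0.134 ]
```

```bash
python3 -m handwheel '[[0,0,16,0,0,0,0],[0,0,16,0,0,0,0],[0,0,16,0,0,0,0],[0,0,15,0,0,0,0],[0,0,0,0,0,0,0],[0,5,0,0,0,0,0],[0,5,0,0,0,0,0],[0,0,0,0,0,0,0]]' && python3 -m handwheel '[[0,7,0,0,0,0,0],[0,7,0,0,0,0,0],[0,7,0,0,0,0,0],[0,7,0,0,0,0,0],[0,7,0,0,0,0,0],[0,7,0,0,0,0,0],[0,5,0,0,0,0,0],[0,0,0,0,0,0,0]]'; python3 look.py w6.png
```

```text
t: 14.1
tcp_pos: [0.443, -0.1188, 0.127]
ee_rot: [2.132, 2.305, 0.001]
ft_force: [0.4, -0.6, -0.2]
width: 0.002
finger_force: 0.0
t: 15.1
tcp_pos: [0.4893, -0.1148, 0.1259]
ee_rot: [2.134, 2.306, 0.001]
ft_force: [0.7, 0.1, -0.2]
width: -0.001
finger_force: 0.1
tcp [ 0.4893 -0.1148  0.1259] yaw_y 4.43 q6 -0.48 w -0.001 f [ 0.7  0.1 -0.2] 0.10237720096483827
collar [330.9 102.1] 0.63 [ 0.4884 -0.0339  0.086 ]
toggle_ball [380.1 332.8] 0.87 [ 0.5127 -0.117   0.134 ]
console [330.1 101.7] 0.9 [ 0.49  -0.028  0.   ]
red [383.2 328.2] 1175 [ 0.5238 -0.139   0.09  ]
```

```bash
python3 -m handwheel '[[0,2,0,0,0,0,0],[0,2,0,0,0,0,0],[0,2,0,0,0,0,0],[0,1,0,0,0,0,0],[0,0,0,0,0,0,0],[0,0,0,0,0,0,0],[0,0,0,0,0,0,0],[0,0,0,0,0,0,0]]'
```

```text
t: 16.4
tcp_pos: [0.4941, -0.1144, 0.1255]
ee_rot: [-2.132, -2.303, 0.004]
ft_force: [-6.3, -0.9, -0.4]
width: 0.002
finger_force: 2.9
```

The toggle is against its end stop (6 N). Backing off and rising.

```bash
python3 -m handwheel '[[0,-8,0,0,0,0,0],[0,-16,0,0,0,0,0],[0,-16,0,0,0,0,0],[0,0,-20,0,0,0,0],[0,0,-30,0,0,0,0],[0,0,-40,0,0,0,0],[0,0,-30,0,0,0,0],[0,-20,0,0,0,0,0]]' && python3 -m handwheel '[[20,0,0,0,0,0,0],[20,0,0,0,0,0,0],[20,0,0,0,0,0,0],[20,0,0,0,0,0,0],[20,0,0,0,0,0,0],[0,0,0,0,0,0,0],[0,0,0,0,0,0,0],[0,0,0,0,0,0,0]]'; python3 look.py w7.png; python3 - <<'E'
from h import *
save(cv2.resize(grab_frame("scene")[210:390,260:440],None,fx=3.3,fy=3.3,interpolation=2),"sc7.png")
E
```

```text
t: 17.4
tcp_pos: [0.4377, -0.1201, 0.2498]
ee_rot: [2.128, 2.3, 0.004]
ft_force: [-0.2, 0.1, -0.2]
width: -0.001
finger_force: 0.0
t: 18.4
tcp_pos: [0.4282, -0.02, 0.2463]
ee_rot: [2.135, 2.304, -0.0]
ft_force: [-1.1, -0.8, -0.4]
width: -0.002
finger_force: 0.0
tcp [ 0.4282 -0.02    0.2463] yaw_y 4.37 q6 -0.33 w -0.002 f [-1.1 -0.8 -0.4] 0.0
knob_grip [389.  167.7] 0.68 [0.4829 0.0231 0.065 ]
knob_pointer [406.6 156.4] 0.8 [0.4933 0.0338 0.077 ]
console [377.9 212.3] 0.72 [ 0.4896 -0.0281  0.    ]
red [438.1 114.7] 184 [0.5091 0.0659 0.09  ]
```

View pics/w7.png

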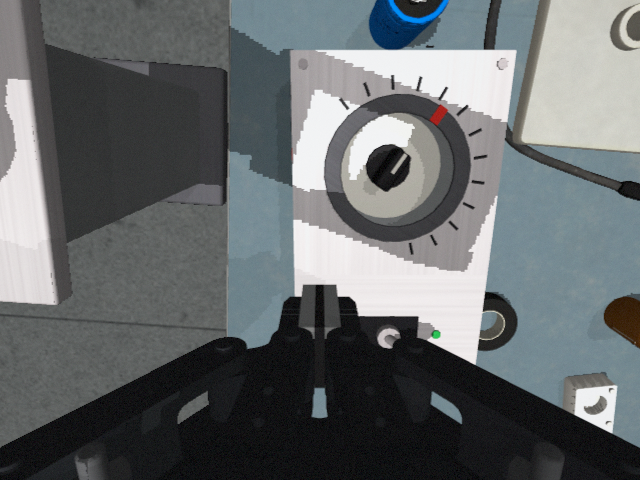

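View pics/sc7.png

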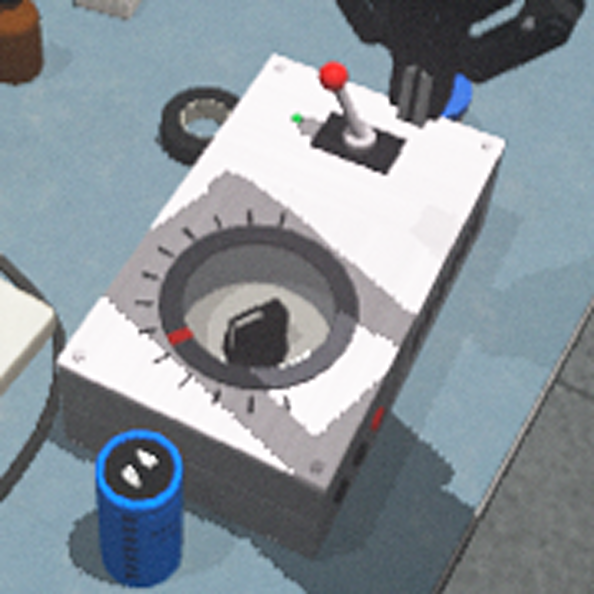

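The knob line (406,156) points at the red mark (438,115) in the wrist view, and in the scene crop the ball at (333,75) leans to the rear. The hand is clear and the loose items haven't moved.

```bash
python3 -c "
from bench import *
print(sign_off())"
```

```text
the job is handed in; nothing more can be done
None
```

The knob was turned clockwise onto the red mark, then the toggle was thrown to its rear stop; the hand is clear and the job was handed in at about 18.5 s, though sign-off gave no verdict.

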